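# Load the flux tin and hold up the soldering caddy

### The arm

A 7-joint arm with a two-finger parallel gripper is mounted at the origin on a cart in front of the work surface, level with it; the furniture and walls round the work are solid. World frame = base frame: x ahead of the robot, y to its left, z up, the work surface at z = 0. Lengths are in m, angles in rad, forces in N, time in s.
With the tool pointing down it reaches from about 0.425 to 0.875 m from the base axis. Payload 9.9 kg.
Tool frame: the origin (TCP) lies at the very end of the fingers, on their centre line; the grasp point (between the pads) lies behind it (ctrl.grasp_offset is the z of the grasp point in the tool frame, in m); z points along the fingers, y is the line along which they close (so a half turn about z gives the same grasp; the last joint's range is limited). The gripper opens to 85 mm and grips with 20 to 120 N. Pads are 22 mm wide; open, the fingers measure 114 mm over their backs; the gripper's body (76 mm by 85 mm) begins 54 mm behind the grasp point. The pads swing forward as they close: fully open they stand 13 mm farther back than shut.
Start: joints at [-1.415, 0.576, 0.025, 1.437, -0.015, 1.129, -0.057], TCP at [0.16, 0.656, 0.231] pointing down, gripper open.
Joint ranges: [-2.76, 2.76], [-0.34, 2.15], [-1.52, 1.57], [0.19, 2.46], [-1.09, 4.23], [0.17, 1.99], [-2.82, 2.82]. Speed limits (rad/s): [2.22, 2.22, 3.01, 3.01, 3.14, 3.14, 3.14].

### API

Orientations are given as a 3x3 rotation matrix whose columns are the frame's x, y, z axes.
In Python, from workcell import ctrl, capture, camera_info gives the robot as it stands.
- The arm moves only by the shell command python3 -m jog 'ROWS' [FORCE]. ROWS is JSON, a list of rows, each a list of 7 numbers: the shift along the world's x, y, z scaled (see below), then the turn, a rotation vector about the world's x, y, z scaled (see below), then the opening, from -1 (shut) to 1 (fully open). A call has 1 to 12 rows; each row shifts and turns the commanded pose from where the row before left it; what a row does not reach is not made up. The controller multiplies each number of a shift by 2 cm and each number of a turn by 1.5 rad. A row lasts 1/12 s, in which the tool goes at most 41.7 mm and 7.16 degrees, less where a joint would pass 70% of its speed; a pose out of reach is approached as far as the arm can. A call with a number of a shift or a turn outside -1 to 1 is refused whole. A call with a gripper value outside its range is refused whole. The fingers move at their own pace and stop on an object; FORCE is the grip in N (left out, the last holds). Time passes only in rows, so rows that do not move let the fingers close. It gives the time, the measured TCP pose, the force, the opening and the grip force at its end, in the units of the state.
- ctrl.get_obs(): the state, without advancing time (a new reading comes with each control period).
- capture(name): name is "scene" or "top" or "wrist"; returns (picture, depth): 480x640x3 uint8, red, green, blue; 480x640 float32, m along the optical axis (not along the pixel's ray), 0 where there is no reading.
- camera_info(name): a dict with "fx", "fy", "cx", "cy" (pixels), "k1" (the pictures are not rectified: a ray, as slopes to the right and down, at radius r is drawn at 1 + k1 r^2 times it, then the intrinsics apply), "cam_to_world" (4x4, takes a point from camera to world coordinates). Camera axes: x right, y down, z forward; pixel columns grow to the right and rows downward; lengths in m; the calibration is good to about 2 mm. A picture is of the moment at which its call begins: read the wrist's pose just before it. camera_info takes no time and is no camera call; for the wrist camera it gives the pose at the moment of the call.
- ctrl.job_done(): hands the job in; it is judged then, once.
The state is a dict: "time": time; "joint_positions": joint angles; "qd": joint speeds; "joint_torque": joint torques, N m; "eef_pos": TCP position; "tcp_rot": TCP orientation; "wrist_force": force on the tool from outside, world axes, zero at the start; "moment": the same for the moment, N m; "opening": finger opening in m; "grasp_force": force on a finger pad.
Only numpy, scipy, OpenCV 4.12 (cv2) and the standard library are available. Lean on these libraries where they do the work, as an engineer would, in place of code of your own. Each camera call takes 0.05 s, during which the arm holds its last target. There are 200 camera calls.

### The job

Get the soldering caddy ready to be taken away: stand the closed yellow flux tin flat and centred on the round pad on top of the caddy's post and let go of it. Then take the caddy by its orange handle bar, lift it about 10 cm clear of the bench over the spot where it stood and finish while still holding it there, level and still, with the tin on its pad and the two plugs in the blue tray. Keep the caddy level throughout and leave the other things on the bench where they lie.

Things in the scene. Friction and masses are not known exactly. Their poses are not given: they have to be found in the camera images.
- caddy: Loose carrying caddy, 0.29 to 0.47 kg: plywood base 160 (x) x 204 (y) mm, top 14 mm above the bench, on rubber feet. Across its middle a goalpost handle, bar along the caddy's x. On the +y side a post with a round pad, on the -y side a blue tray with two plugs. Origin: centre of the underside; z up. Balanced about the middle of the bar.
- caddy_handle (a point): Middle of the orange handle bar, 115 mm above the caddy's underside; axes as the caddy's. The bar runs along x, 12 mm wide (y) and 20 mm high (105 to 125 mm above the underside), free over 100 mm between two aluminium uprights centred at x = +-63 mm (14 mm thick). Pinch it from above across y.
- caddy_pad (a point): Centre of the flat top of the round rubber pad, 40 mm across, no rim, 60 mm above the caddy's underside, 72 mm from the bar in the caddy's +y; the post under it is 16 mm thick. Axes as the caddy's.
- caddy_tray (a point): Centre of the floor of the blue tray, 14 mm above the caddy's underside, 64 mm from the bar in the caddy's -y; inside 116 x 56 mm, rim 33 mm above the underside.
- flux_tin: Closed round flux tin with yellow lid (the lid does not come off), 60 mm across, 19 mm high, about 60 g, loose on the bench. Origin: centre of the underside, z up. Pinch across the diameter; its place is swapped at random with the tape roll's.
- mic_plug_1: Silver and black microphone plug, 45 g, 19 x 96 x 20 mm, lying in the tray beside the bar. Origin: centre of the underside.
- mic_plug_2: Second such plug, on the tray's outer side. Origin: centre of the underside.
- tape_roll: Bystander: roll of black tape lying flat, 56 mm across, 18 mm high. Origin: centre of the underside.
- pliers_orange: Bystander: orange pliers, 48 x 153 x 10 mm, behind the caddy. Origin: centre of the underside.
- screwdriver_blue: Bystander: blue screwdriver, 25 x 166 x 24 mm, towards the back on the left. Origin: centre of the underside.
- aa_cell_1: Bystander: AA cell lying behind the caddy, 14 x 49 x 14 mm. Origin: centre of the underside.
- aa_cell_2: Bystander: second AA cell, as the first.
Mind the look-alikes: they are no part of the job. What is shaped like the mic_plug_2 but green or purple is not meant.

How it is judged:
By the outcome, as a careful person would: the job done as asked, in the order asked, and still so for the second after the job is handed in, while the arm keeps its last pose, push and grip.
It also fails if it takes over 56 s, if anything falls off the work surface, if the arm or the gripper's body presses on something with over 40 N, if the wrist force passes 120 N, or if a joint passes its speed limit or range.

## Working session

There is one attempt and no reset: what is moved stays moved. The work goes in short steps, Python scripts to look and compute and a shell command to move; the robot and the scene stay as the last step left them, time stands still between calls to the robot, and variables do not carry over. Pictures are saved under pics/ and viewed, at most 10 in all, crops included, and the job is handed in when it is done.

```bash
ls; mkdir -p pics; cat > h.py <<'E'
import numpy as np, cv2
from workcell import ctrl, capture, camera_info
def cloud(name):
    ci=camera_info(name); im,d=capture(name)
    K=np.array([[ci['fx'],0,ci['cx']],[0,ci['fy'],ci['cy']],[0,0,1.]])
    v,u=np.mgrid[0:480,0:640]
    p=cv2.undistortPoints(np.stack([u,v],-1).reshape(-1,1,2).astype(np.float64),K,np.array([ci['k1'],0,0,0,0.])).reshape(480,640,2)
    P=np.dstack([p*d[...,None],d]); T=np.array(ci['cam_to_world'])
    W=P@T[:3,:3].T+T[:3,3]; W[d==0]=np.nan
    return im,d,W
def save(n,im): cv2.imwrite('pics/'+n+'.png',cv2.cvtColor(im,cv2.COLOR_RGB2BGR))
E
python3 - <<'E'
from h import *
for n in ['scene','top']:
    im,d,W=cloud(n); save(n+'0',im); np.save(n+'0.npy',W)
o=ctrl.get_obs(); print(o['eef_pos'],o['tcp_rot'],o['opening'],ctrl.grasp_offset,o['time'])
E
```

```text
pics
[0.16020799 0.65530086 0.23053512] [[-9.71394663e-01  2.37470688e-01 -2.85232072e-04]
 [ 2.37470850e-01  9.71393579e-01 -1.45296678e-03]
 [-6.79644171e-05 -1.47913847e-03 -9.99998904e-01]] 0.08531691334405005 -0.0187 0.1
```

View pics/top0.png

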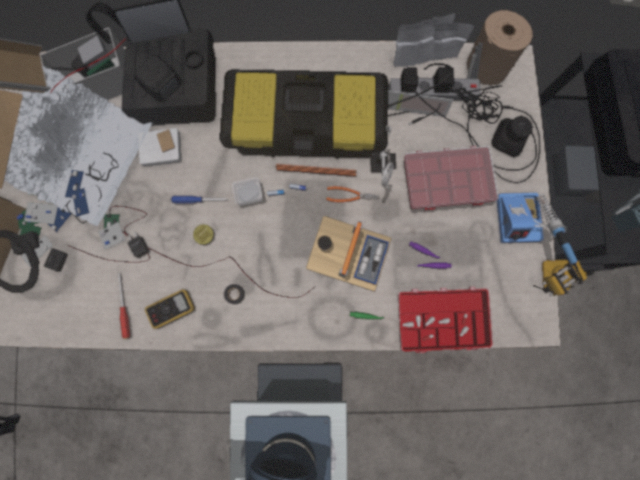

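View pics/scene0.png

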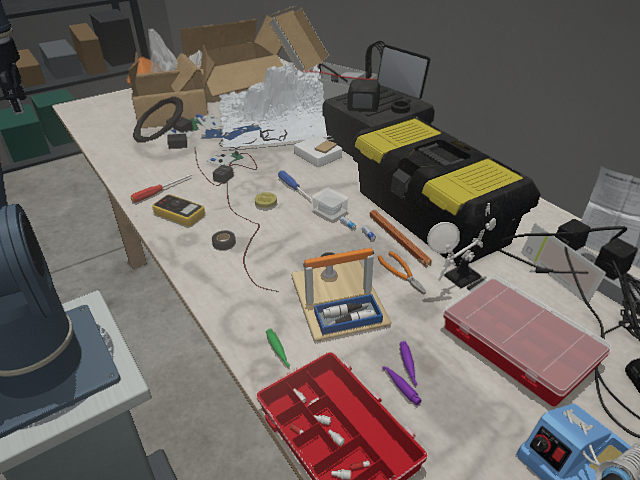

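Top view: the tin candidates are the yellow-lidded disc (204,234), the black tape ring (234,294) and the caddy pad (325,242). I choose the yellow disc at (204,234). The caddy bar is around (352,250), the tray (370,260). Next I measure them and check with a close crop.

```bash
python3 - <<'E'
from h import *
W=np.load('top0.npy'); im=cv2.cvtColor(cv2.imread('pics/top0.png'),cv2.COLOR_BGR2RGB)
S=np.load('scene0.npy'); ims=cv2.cvtColor(cv2.imread('pics/scene0.png'),cv2.COLOR_BGR2RGB)
def box(W,m,name):
    p=W[m]; p=p[np.isfinite(p[:,0])]
    print(name,len(p),'med',np.median(p,0).round(4),'mid',((np.percentile(p,2,0)+np.percentile(p,98,0))/2).round(4),'ext',np.ptp(p,axis=0).round(3))
    return p
def reg(sh,x0,y0,x1,y1):
    m=np.zeros(sh,bool); m[y0:y1,x0:x1]=1; return m
for n,W,im,t,c in [('top',W,im,(188,218,220,250),(300,210,400,295)),('scene',S,ims,(248,185,284,215),(285,235,400,345))]:
    hsv=cv2.cvtColor(im,cv2.COLOR_RGB2HSV); z=W[...,2]
    m=reg(z.shape,*t)
    print(n,'bench z',np.nanmedian(z[m&(z<.008)]))
    box(W,m&(z>.012)&(z<.03),'tin')
    r=reg(z.shape,*c)
    p=box(W,r&(z>.11)&(z<.14)&(hsv[...,0]<18)&(hsv[...,1]>150),'bar')
    u,s,v=np.linalg.svd(p[:,:2]-p[:,:2].mean(0),full_matrices=False); print('bar dir',v[0],np.degrees(np.arctan2(v[0,1],v[0,0])), 'proj mid',p[:,:2].mean(0)+v[0]*np.mean(np.percentile((p[:,:2]-p[:,:2].mean(0))@v[0],[1,99])),np.ptp((p[:,:2]-p[:,:2].mean(0))@v[0]))
    box(W,r&(z>.052)&(z<.068)&(hsv[...,2]<110),'pad')
    b=r&(z>.008)&(z<.020); p=W[b]
    rect=cv2.minAreaRect(p[:,:2].astype(np.float32)*1000); print('base',rect)
    print('blue tray',end=' ');box(W,r&(hsv[...,0]>100)&(hsv[...,0]<125)&(hsv[...,1]>120)&(z>.022)&(z<.045),'')
a=cv2.resize(im[:1],(1,1))
im=cv2.imread('pics/top0.png'); s=cv2.imread('pics/scene0.png')
A=cv2.resize(im[190:310,180:400],(800,436),interpolation=cv2.INTER_CUBIC); cv2.imwrite('pics/crop1.png',A)
E
```

```text
top bench z -0.00081507132144365
tin 338 med [0.6152 0.2404 0.0182] mid [0.6163 0.2416 0.0182] ext [0.058 0.056 0.014]
bar 98 med [ 0.5731 -0.174   0.1252] mid [ 0.5626 -0.1703  0.1251] ext [0.121 0.04  0.009]
bar dir [-0.94954029  0.31364507] 161.72096242875955 proj mid [ 0.56156051 -0.17056988] 0.12712698636530673
pad 157 med [ 0.582  -0.1009  0.0596] mid [ 0.5828 -0.1021  0.0587] ext [0.106 0.064 0.011]
base ((567.3885498046875, -174.10440063476562), (225.5188446044922, 249.24716186523438), 1.3259005546569824)
blue tray
  return _methods._mean(a, axis=axis, dtype=dtype,
  ret = um.true_divide(
Traceback (most recent call last):
IndexError: index -1 is out of bounds for axis 0 with size 0
```

```bash
python3 - <<'E'
import cv2
im=cv2.imread('pics/top0.png')
cv2.imwrite('pics/crop1.png',cv2.resize(im[190:310,180:400],(800,436),interpolation=cv2.INTER_CUBIC))
E
```

```text
(no output)
```

View pics/crop1.png

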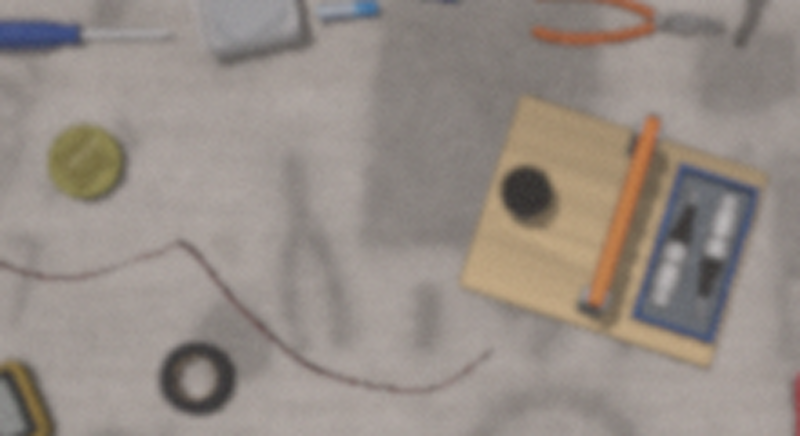

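```bash
python3 -m jog '[[0.95,-0.86,0,0,0,-0.046,1],[0.95,-0.86,0,0,0,-0.046,1],[0.95,-0.86,0,0,0,-0.046,1],[0.95,-0.86,0,0,0,-0.046,1],[0.95,-0.86,0,0,0,-0.046,1],[0.95,-0.86,0,0,0,-0.046,1],[0.95,-0.86,0,0,0,-0.046,1],[0.95,-0.86,0,0,0,-0.046,1],[0.95,-0.86,0,0,0,-0.046,1],[0.95,-0.86,0,0,0,-0.046,1],[0.95,-0.86,0,0,0,-0.046,1],[0.95,-0.86,0,0,0,-0.046,1]]' 40
```

```text
time: 1.1
eef_pos: [0.3896, 0.4477, 0.2313]
tcp_rot: [[-0.477, 0.879, -0.0], [0.879, 0.477, -0.0], [-0.0, -0.0, -1.0]]
wrist_force: [0.3, 0.8, 0.3]
opening: 0.0851
grasp_force: 0.0
```

The crop shows the yellow-lidded tin at (86,162), the black tape ring at (197,378), and the caddy with its pad at (527,192), the bar from (653,118) to (595,310), and the two silver/black plugs in the tray around (675,255) and (718,245). The choice is confirmed.

```bash
python3 -m jog '[[0.95,-0.86,0,0,0,-0.046,1],[0.95,-0.86,0,0,0,-0.046,1],[0.95,-0.86,0,0,0,-0.046,1],[0.95,-0.86,0,0,0,-0.046,1],[0.95,-0.86,0,0,0,-0.046,1],[0.95,-0.86,0,0,0,-0.046,1],[0.95,-0.86,0,0,0,-0.046,1],[0.95,-0.86,0,0,0,-0.046,1],[0.95,-0.86,0,0,0,-0.046,1],[0.95,-0.86,0,0,0,-0.046,1],[0.95,-0.86,0,0,0,-0.046,1],[0.95,-0.86,0,0,0,-0.046,1]]' && python3 -m jog '[[0,0,-0.5,0,0,0,1],[0,0,0,0,0,0,1],[0,0,0,0,0,0,1]]'; python3 - <<'E'
from h import *
im,d,W=cloud('wrist'); save('w1',im); z=W[...,2]
hsv=cv2.cvtColor(im,cv2.COLOR_RGB2HSV)
m=((z>.014)&(z<.024)&(hsv[...,0]>15)&(hsv[...,0]<40)&(hsv[...,1]>90)).astype(np.uint8)
n,l,s,c=cv2.connectedComponentsWithStats(m)
for i in np.argsort(-s[1:,4])[:3]+1:
    p=W[l==i]; print(s[i],c[i],cv2.minEnclosingCircle((p[:,:2]*1000).astype(np.float32)),np.median(p,0),((np.percentile(p,1,0)+np.percentile(p,99,0))/2))
o=ctrl.get_obs();print(o['eef_pos'],ctrl.grasp_offset)
E
```

```text
time: 2.1
eef_pos: [0.6173, 0.2412, 0.2312]
tcp_rot: [[0.324, 0.946, -0.0], [0.946, -0.324, 0.0], [-0.0, -0.0, -1.0]]
wrist_force: [0.7, -0.0, -0.1]
opening: 0.085
grasp_force: 0.0
time: 2.35
eef_pos: [0.6157, 0.2427, 0.2206]
tcp_rot: [[0.32, 0.948, -0.002], [0.948, -0.32, -0.0], [-0.001, -0.002, -1.0]]
wrist_force: [-0.0, 0.7, 0.2]
opening: 0.0854
grasp_force: 0.0
[ 287  177   61   62 2834] [316.8634439 207.6256175] ((613.8771362304688, 241.94171142578125), 29.006099700927734) [0.61386171 0.24273552 0.01892683] [0.61392353 0.24217964 0.01881038]
[ 36 120 112 135 907] [101.31422271 176.74310915] ((409.17584228515625, 330.3260803222656), 67.53887176513672) [0.43556153 0.33420694 0.01999007] [0.43422153 0.33012327 0.01903125]
[ 33 121   1   1   1] [ 33. 121.] ((402.0636901855469, 397.7669372558594), 9.999999747378752e-05) [0.4020637  0.39776695 0.02383356] [0.4020637  0.39776695 0.02383356]
[0.61563796 0.24344932 0.22105434] -0.0187
```

View pics/w1.png

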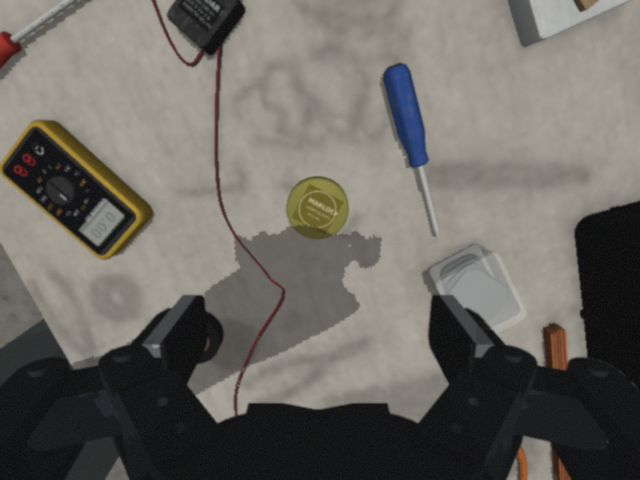

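The wrist view shows the tin at (318,207), centred at (0.614,0.242), radius about 29 mm, so it agrees with the top view. I descend and check the fingertip height from depth.

```bash
python3 -m jog '[[-0.08,-0.05,-0.95,0,0,0,1],[0,0,-0.95,0,0,0,1],[0,0,-0.95,0,0,0,1],[0,0,-0.95,0,0,0,1],[0,0,-0.95,0,0,0,1],[0,0,-0.95,0,0,0,1],[0,0,-0.95,0,0,0,1],[0,0,-0.95,0,0,0,1],[0,0,-0.95,0,0,0,1],[0,0,-0.9,0,0,0,1],[0,0,0,0,0,0,1],[0,0,0,0,0,0,1]]'; python3 - <<'E'
from h import *
im,d,W=cloud('wrist'); save('w2',im)
o=ctrl.get_obs(); R=np.array(o['tcp_rot']);p=np.array(o['eef_pos']); print(p)
L=(W-p)@R
for s in (1,-1):
    m=(np.abs(L[...,0])<.02)&(s*L[...,1]>.035)&(s*L[...,1]<.06)&(W[...,2]>.006)
    q=L[m]; print(s,len(q),np.percentile(q[:,2],[50,90,98,100]) if len(q) else '', np.percentile(s*q[:,1],[2,50]) if len(q) else '')
hsv=cv2.cvtColor(im,cv2.COLOR_RGB2HSV)
m=(W[...,2]>.014)&(W[...,2]<.024)&(hsv[...,0]>15)&(hsv[...,0]<40)&(hsv[...,1]>90)&(np.hypot(L[...,0],L[...,1])<.06)
q=L[m]; print('tin in tool',len(q),(q.min(0)+q.max(0))/2,np.ptp(q,axis=0))
E
```

```text
time: 3.4
eef_pos: [0.6139, 0.2427, 0.0322]
tcp_rot: [[0.318, 0.948, -0.001], [0.948, -0.318, -0.0], [-0.0, -0.001, -1.0]]
wrist_force: [0.3, 0.2, 0.3]
opening: 0.0856
grasp_force: 0.0
[0.61480113 0.24267221 0.03319699]
1 13549 [-0.06413886 -0.0291368  -0.01747492 -0.01090709] [0.03601917 0.04879385]
-1 10416 [-0.06200127 -0.02658407 -0.01660045 -0.01141079] [0.03570965 0.04589187]
tin in tool 11075 [-0.00082852 -0.00067373  0.01557665] [0.05807986 0.05783903 0.00727377]
```

View pics/w2.png

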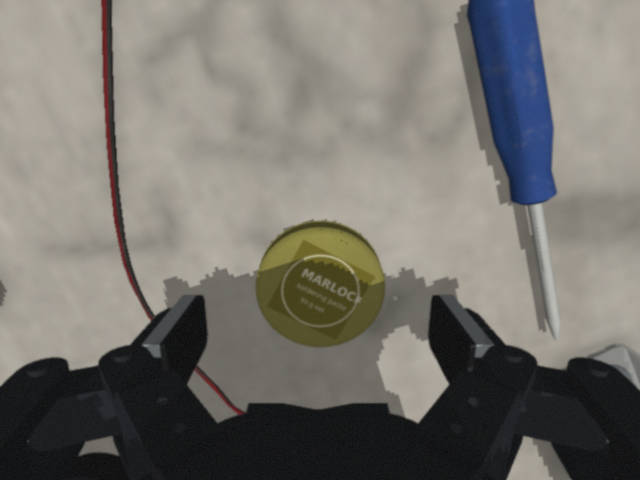

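The tin at (320,285) sits centred between the fingers, and the open tips are about 12 mm behind the TCP. I pre-close, descend to TCP z≈0, then grip.

```bash
python3 -m jog '[[0,0,0,0,0,0,0.65],[0,0,0,0,0,0,0.65],[0,0,0,0,0,0,0.65],[0,0,-0.4,0,0,0,0.65],[0,0,-0.4,0,0,0,0.65],[0,0,-0.4,0,0,0,0.65],[0,0,-0.3,0,0,0,0.65],[0,0,0,0,0,0,0.65],[0,0,0,0,0,0,0.65]]' 40; python3 - <<'E'
from h import *
im,d,W=cloud('wrist')
o=ctrl.get_obs(); R=np.array(o['tcp_rot']);p=np.array(o['eef_pos']); print(p,o['opening'],o['wrist_force'])
L=(W-p)@R
for s in (1,-1):
    m=(np.abs(L[...,0])<.015)&(s*L[...,1]>.028)&(s*L[...,1]<.05)
    q=W[m]; q=q[q[:,2]>.004]; h,e=np.histogram(q[:,2],bins=np.arange(.002,.04,.003)); print(s,h)
E
```

```text
time: 4.2
eef_pos: [0.6143, 0.2416, 0.0014]
tcp_rot: [[0.319, 0.948, -0.001], [0.948, -0.319, -0.001], [-0.001, -0.001, -1.0]]
wrist_force: [0.1, 0.1, 1.2]
opening: 0.0704
grasp_force: 0.0
[0.61469185 0.241698   0.00201256] 0.07033899542511288 [0.28092021 1.40882455 0.35573165]
1 [  0   0  61 122 193 236 225 242 249 285 294 335]
-1 [  0   5  60 125 201 396 231 250 264 280 310 320]
```

```bash
python3 -m jog '[[0,0,-0.1,0,0,0,0.65],[0,0,0,0,0,0,0.3],[0,0,0,0,0,0,0.0],[0,0,0,0,0,0,-0.3],[0,0,0,0,0,0,-0.3],[0,0,0,0,0,0,-0.3],[0,0,0,0,0,0,-0.3],[0,0,0,0,0,0,-0.3]]' 40; python3 - <<'E'
from h import *
im,d,W=cloud('wrist'); save('w3',im)
o=ctrl.get_obs(); R=np.array(o['tcp_rot']);p=np.array(o['eef_pos']); print(p,o['opening'],o['wrist_force'],o['grasp_force'])
L=(W-p)@R
hsv=cv2.cvtColor(im,cv2.COLOR_RGB2HSV)
m=(W[...,2]>.014)&(W[...,2]<.024)&(hsv[...,0]>15)&(hsv[...,0]<40)&(hsv[...,1]>90)&(np.hypot(L[...,0],L[...,1])<.06)
q=L[m]; print('tin in tool',len(q),(np.percentile(q,1,0)+np.percentile(q,99,0))/2,np.ptp(q,axis=0),np.median(W[m],0))
E
```

```text
time: 4.92
eef_pos: [0.6149, 0.2419, 0.0008]
tcp_rot: [[0.319, 0.948, 0.0], [0.948, -0.319, 0.0], [0.0, 0.0, -1.0]]
wrist_force: [-1.7, -0.2, 5.4]
opening: 0.0576
grasp_force: 43.1
[0.61490675 0.24192311 0.0007862 ] 0.057456827846757326 [-2.0850926  -1.11272218  6.25748561] 43.11091387632132
tin in tool 16069 [ 0.00060018 -0.00087452 -0.01719159] [0.05858129 0.05814216 0.00743613] [0.61476789 0.24506749 0.01888058]
```

Gripped at 57.5 mm and 43 N. I lift, pass over the caddy and look back at the pad and bar with the wrist camera.

```bash
python3 -m jog '[[0,0,0.4,0,0,0,-0.3],[0,0,0.8,0,0,0,-0.3],[0,0,1,0,0,0,-0.3],[0,-0.2,1,0,0,0,-0.3],[0,-0.4,1,0,0,0,-0.3],[-0.1,-0.6,1,0,0,0,-0.3],[-0.2,-0.8,1,0,0,0,-0.3],[-0.2,-1,1,0,0,0,-0.3],[-0.2,-1,1,0,0,0,-0.3],[-0.2,-1,1,0,0,0,-0.3],[-0.2,-1,1,0,0,0,-0.3],[-0.2,-1,1,0,0,0,-0.3]]' && python3 -m jog '[[-0.2,-1,0.8,0,0,0,-0.3],[-0.2,-1,0.6,0,0,0,-0.3],[-0.2,-1,0,0,0,0,-0.3],[-0.2,-1,0,0,0,0,-0.3],[-0.2,-1,0,0,0,0,-0.3],[-0.2,-1,0,0,0,0,-0.3],[-0.2,-1,0,0,0,0,-0.3],[-0.2,-1,0,0,0,0,-0.3],[-0.2,-1,0,0,0,0,-0.3],[-0.2,-1,0,0,0,0,-0.3],[-0.2,-1,0,0,0,0,-0.3],[-0.2,-1,0,0,0,0,-0.3]]' && python3 -m jog '[[-0.2,-1,0,0,0,0,-0.3],[-0.2,-1,0,0,0,0,-0.3],[-0.2,-1,0,0,0,0,-0.3],[-0.1,-0.6,0,0,0,0,-0.3],[0,-0.4,0,0,0,0,-0.3],[0,0,0,0,0,0,-0.3],[0,0,0,0,0,0,-0.3],[0,0,0,0,0,0,-0.3]]'; python3 - <<'E'
from h import *
im,d,W=cloud('wrist'); save('w4',im); np.save('w4.npy',W)
o=ctrl.get_obs(); print(o['eef_pos'],o['opening'],o['grasp_force'])
z=W[...,2]; hsv=cv2.cvtColor(im,cv2.COLOR_RGB2HSV)
p=W[(z>.11)&(z<.14)&(hsv[...,0]<18)&(hsv[...,1]>150)]; 
if len(p)>50:
    c=p[:,:2].mean(0);v=np.linalg.svd(p[:,:2]-c,full_matrices=False)[2][0]; t=(p[:,:2]-c)@v
    print('bar',len(p),np.degrees(np.arctan2(v[1],v[0])),c+v*np.mean(np.percentile(t,[1,99])),np.ptp(t),np.median(p[:,2]))
m=((z>.054)&(z<.066)&(hsv[...,2]<90)).astype(np.uint8)
n,l,s,c=cv2.connectedComponentsWithStats(m)
for i in np.argsort(-s[1:,4])[:3]+1:
    p=W[l==i]; print(s[i],cv2.minEnclosingCircle((p[:,:2]*1000).astype(np.float32)),np.median(p,0))
E
```

```text
time: 5.97
eef_pos: [0.5882, 0.1008, 0.2257]
tcp_rot: [[0.32, 0.948, 0.0], [0.948, -0.32, 0.0], [0.0, 0.0, -1.0]]
wrist_force: [0.5, -0.6, -0.6]
opening: 0.0575
grasp_force: 43.0
time: 6.97
eef_pos: [0.5402, -0.139, 0.2527]
tcp_rot: [[0.319, 0.948, 0.0], [0.948, -0.319, 0.0], [0.0, 0.0, -1.0]]
wrist_force: [0.6, -1.2, -0.3]
opening: 0.057
grasp_force: 43.0
time: 7.63
eef_pos: [0.5272, -0.2167, 0.2521]
tcp_rot: [[0.318, 0.948, -0.0], [0.948, -0.318, 0.001], [0.001, -0.0, -1.0]]
wrist_force: [-0.1, 0.1, -0.3]
opening: 0.0576
grasp_force: 43.0
[ 0.52718857 -0.21668089  0.25213972] 0.05751833350676593 42.95184073490418
bar 3190 -18.651871728764014 [ 0.55927022 -0.17002383] 0.14014400540605831 0.12425166999701293
[ 315   34   46   52 1854] ((582.1080932617188, -102.46458435058594), 19.72126579284668) [ 0.58185607 -0.10224271  0.05950945]
[629 154   9  10  36] ((813.8783569335938, -263.6767578125), 5.027767181396484) [ 0.81327439 -0.26444617  0.05458093]
[400 138   4   5  13] ((615.1942749023438, -181.59527587890625), 1.766462802886963) [ 0.61513735 -0.18158382  0.05894247]
```

View pics/w4.png

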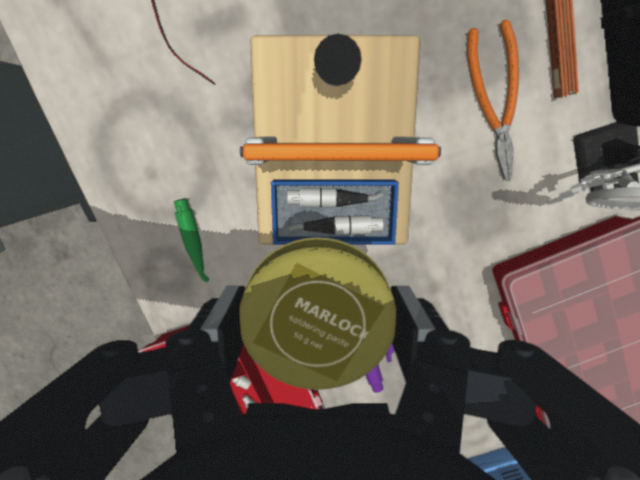

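Wrist view: the pad at (337,60), measured (0.582,-0.102,0.0595) with radius 19.7 mm as it should be. The bar is centred at (340,152), the plugs are in the tray, and the tin is held at (318,312). I check the tin's offset in the tool.

```bash
python3 - <<'E'
from h import *
W=np.load('w4.npy'); o=ctrl.get_obs(); R=np.array(o['tcp_rot']);p=np.array([.5272,-.2167,.2521])
L=(W-p)@R
for lo,hi in((-.022,-.014),):
    m=(L[...,2]>lo)&(L[...,2]<hi)&(np.hypot(L[...,0],L[...,1])<.034)
    q=L[m]; print(len(q),cv2.minEnclosingCircle((q[:,:2]*1000).astype(np.float32)),np.median(q,0),np.percentile(q[:,2],[5,95]))
    A=np.c_[q[:,:2],np.ones(len(q))]; print('tilt',np.linalg.lstsq(A,q[:,2],rcond=None)[0])
E
```

```text
18335 ((2.87064790725708, 0.001161272288300097), 33.19595718383789) [ 0.00253869 -0.00056822 -0.01814259] [-0.01923139 -0.01692154]
tilt [ 8.88491964e-03 -9.06203508e-05 -1.81338732e-02]
```

```bash
python3 - <<'E'
from h import *
W=np.load('w4.npy'); im=cv2.cvtColor(cv2.imread('pics/w4.png'),cv2.COLOR_BGR2HSV); o=ctrl.get_obs(); R=np.array(o['tcp_rot']);p=np.array([.5272,-.2167,.2521])
L=(W-p)@R
m=(L[...,2]>-.024)&(L[...,2]<-.012)&(im[...,0]>18)&(im[...,0]<40)&(im[...,1]>70)&(np.abs(L[...,1])<.008)
q=L[m][:,0]; print(np.percentile(q,[.5,99.5]),q.min(),q.max())
m=(L[...,2]>-.024)&(L[...,2]<-.012)&(im[...,0]>18)&(im[...,0]<40)&(im[...,1]>70)&(np.abs(L[...,0])<.008)
q=L[m][:,1]; print(np.percentile(q,[.5,99.5]),q.min(),q.max())
E
```

```text
[-0.02815105  0.02873902] -0.030089025196015813 0.02915992513992227
[-0.0295512   0.02798372] -0.029841375978183454 0.02822592706517415
```

```bash
python3 -m jog '[[0.2,0.41,0,0,0,0,-0.3],[0.4,0.82,0,0,0,0,-0.3],[0.4,0.82,0,0,0,0,-0.3],[0.4,0.82,0,0,0,0,-0.3],[0.4,0.82,0,0,0,0,-0.3],[0.4,0.82,0,0,0,0,-0.3],[0.4,0.82,-0.3,0,0,0,-0.3],[0.18,0.38,-0.7,0,0,0,-0.3],[0,0,-0.9,0,0,0,-0.3],[0,0,-0.9,0,0,0,-0.3],[0,0,-0.9,0,0,0,-0.3],[0,0,-0.9,0,0,0,-0.3]]' && python3 -m jog '[[0,0,-0.9,0,0,0,-0.3],[0,0,-0.9,0,0,0,-0.3],[0,0,-0.9,0,0,0,-0.3],[0,0,-0.9,0,0,0,-0.3],[0,0,-0.5,0,0,0,-0.3],[0,0,0,0,0,0,-0.3],[0,0,0,0,0,0,-0.3],[0,0,0,0,0,0,-0.3]]'
```

```text
time: 8.68
eef_pos: [0.5827, -0.102, 0.1594]
tcp_rot: [[0.318, 0.948, 0.0], [0.948, -0.318, 0.001], [0.001, -0.0, -1.0]]
wrist_force: [0.2, -0.3, -0.6]
opening: 0.0576
grasp_force: 43.0
time: 9.35
eef_pos: [0.583, -0.1037, 0.0792]
tcp_rot: [[0.319, 0.948, 0.001], [0.948, -0.319, -0.0], [0.0, 0.001, -1.0]]
wrist_force: [-0.2, 0.3, 0.3]
opening: 0.0572
grasp_force: 42.9
```

```bash
python3 -m jog '[[0,0,-0.3,0,0,0,-0.3],[0,0,-0.3,0,0,0,-0.3],[0,0,-0.15,0,0,0,-0.3],[0,0,0,0,0,0,-0.3],[0,0,0,0,0,0,-0.3]]' && python3 -m jog '[[0,0,-0.05,0,0,0,-0.3],[0,0,0,0,0,0,-0.3],[0,0,0,0,0,0,-0.3]]'&& python3 -m jog '[[0,0,-0.05,0,0,0,-0.3],[0,0,0,0,0,0,-0.3],[0,0,0,0,0,0,-0.3]]'
```

```text
time: 9.77
eef_pos: [0.5822, -0.1039, 0.0631]
tcp_rot: [[0.319, 0.948, -0.0], [0.948, -0.319, 0.0], [-0.0, -0.0, -1.0]]
wrist_force: [0.0, 0.1, 0.1]
opening: 0.0574
grasp_force: 42.9
time: 10.02
eef_pos: [0.5824, -0.104, 0.0624]
tcp_rot: [[0.319, 0.948, 0.0], [0.948, -0.319, -0.0], [0.0, 0.0, -1.0]]
wrist_force: [-0.2, 0.5, -1.2]
opening: 0.0575
grasp_force: 42.9
time: 10.27
eef_pos: [0.5823, -0.1039, 0.0613]
tcp_rot: [[0.319, 0.948, -0.0], [0.948, -0.319, 0.0], [0.0, -0.0, -1.0]]
wrist_force: [0.1, 0.5, -0.7]
opening: 0.0572
grasp_force: 42.9
```

```bash
python3 -m jog '[[0,0.06,-0.03,0,0,0,-0.3],[0,0,-0.03,0,0,0,-0.3],[0,0,0,0,0,0,-0.3],[0,0,0,0,0,0,-0.3]]' && python3 -m jog '[[0,0,-0.03,0,0,0,-0.3],[0,0,0,0,0,0,-0.3],[0,0,0,0,0,0,-0.3]]'
```

```text
time: 10.6
eef_pos: [0.5824, -0.1029, 0.0607]
tcp_rot: [[0.32, 0.948, 0.001], [0.948, -0.32, 0.0], [0.0, 0.001, -1.0]]
wrist_force: [-1.8, 0.8, 6.1]
opening: 0.0576
grasp_force: 43.6
time: 10.85
eef_pos: [0.5824, -0.1028, 0.0607]
tcp_rot: [[0.32, 0.948, 0.001], [0.948, -0.32, 0.0], [0.001, 0.001, -1.0]]
wrist_force: [-3.0, -0.5, 14.1]
opening: 0.0574
grasp_force: 44.1
```

Contact at the expected height. I ease back a little, open, and rise.

```bash
python3 -m jog '[[0,0,0.04,0,0,0,-0.3],[0,0,0,0,0,0,0.4],[0,0,0,0,0,0,0.55],[0,0,0,0,0,0,0.7],[0,0,0,0,0,0,0.7],[0,0,0,0,0,0,0.7],[0,0,0,0,0,0,0.7],[0,0,0.2,0,0,0,0.7],[0,0,0.4,0,0,0,0.7],[0,0,0.6,0,0,0,0.7],[0,0,0.8,0,0,0,0.7],[0,0,1,0,0,0,0.7]]'&& python3 -m jog '[[0,0,1,0,0,0,1],[0,0,1,0,0,0,1],[0,-0.5,1,0,0,0,1],[-0.3,-1,1,0,0,0,1],[-0.3,-1,1,0,0,0,1],[-0.3,-1,1,0,0,0,1],[-0.3,-1,0.7,0,0,0,1],[-0.3,-1,0,0,0,0,1],[-0.3,-0.4,0,0,0,0,1],[0,0,0,0,0,0,1],[0,0,0,0,0,0,1]]'; python3 - <<'E'
from h import *
im,d,W=cloud('wrist'); save('w5',im); np.save('w5.npy',W)
o=ctrl.get_obs(); print(o['eef_pos'],o['opening'])
z=W[...,2]; hsv=cv2.cvtColor(im,cv2.COLOR_RGB2HSV)
p=W[(z>.118)&(z<.14)&(hsv[...,0]<18)&(hsv[...,1]>150)]
c=p[:,:2].mean(0);v=np.linalg.svd(p[:,:2]-c,full_matrices=False)[2][0]; t=(p[:,:2]-c)@v
mid=c+v*np.mean(np.percentile(t,[.5,99.5])); v=v*np.sign(v[0]); ny=np.array([-v[1],v[0]])
print('bar',len(p),np.degrees(np.arctan2(v[1],v[0])),mid,np.ptp(t),np.median(p[:,2]),'width',np.percentile((p[:,:2]-mid)@ny,[1,99]),'exp pad',mid+.072*ny)
m=((z>.070)&(z<.088)&(hsv[...,0]>15)&(hsv[...,0]<40)&(hsv[...,1]>70))
p=W[m]; print(len(p),cv2.minEnclosingCircle((p[:,:2]*1000).astype(np.float32)),np.median(p,0),(p.min(0)+p.max(0))/2)
A=np.c_[p[:,:2],np.ones(len(p))]; print('tilt',np.linalg.lstsq(A,p[:,2],rcond=None)[0][:2])
E
```

```text
time: 11.85
eef_pos: [0.582, -0.1027, 0.1214]
tcp_rot: [[0.319, 0.948, -0.001], [0.948, -0.319, -0.0], [-0.0, -0.001, -1.0]]
wrist_force: [0.1, 0.2, -0.2]
opening: 0.0725
grasp_force: 0.0
time: 12.77
eef_pos: [0.546, -0.22, 0.2544]
tcp_rot: [[0.32, 0.947, -0.0], [0.947, -0.32, 0.001], [0.001, -0.0, -1.0]]
wrist_force: [0.1, 0.3, -0.0]
opening: 0.0857
grasp_force: 0.0
[ 0.54650853 -0.21914093  0.2540797 ] 0.08506235222786038
bar 3188 -18.625124581689914 [ 0.55925878 -0.16962668] 0.13900137368837817 0.12423766039152442 width [-0.00574123  0.005503  ] exp pad [ 0.58225377 -0.10139744]
4673 ((667.2367553710938, -159.58560180664062), 167.26181030273438) [ 0.58148616 -0.10326226  0.07878609] [ 0.66723759 -0.12300913  0.07586815]
tilt [-0.00443144  0.00261322]
```

View pics/w5.png

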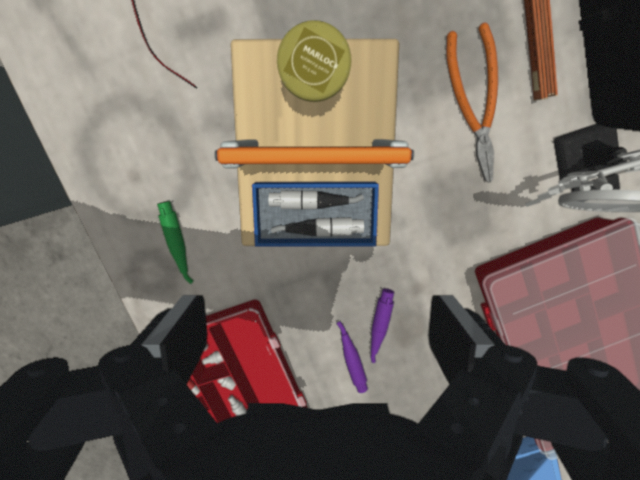

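The tin stands centred (about 1 mm) and flat on the pad at (315,60). The caddy has not moved and the plugs are in the tray. Next I turn 90° over the bar, centred at (0.560,-0.170).

```bash
python3 -m jog '[[0.05,0.2,0,0,0,0.08,1],[0.05,0.2,0,0,0,0.08,0.6],[0.05,0.2,0,0,0,0.08,0.2],[0.05,0.2,0,0,0,0.08,-0.15],[0.05,0.2,0,0,0,0.08,-0.15],[0.05,0.2,0,0,0,0.08,-0.15],[0.05,0.2,0,0,0,0.08,-0.15],[0.05,0.2,0,0,0,0.08,-0.15],[0.05,0.2,0,0,0,0.08,-0.15],[0.05,0.2,0,0,0,0.08,-0.15],[0.05,0.2,0,0,0,0.08,-0.15],[0.05,0.2,0,0,0,0.08,-0.15]]' 100 && python3 -m jog '[[0.04,0.1,-0.5,0,0,0.08,-0.15],[0.03,0,-0.8,0,0,0.007,-0.15],[0,0,-0.8,0,0,0,-0.15],[0,0,-0.8,0,0,0,-0.15],[0,0,-0.6,0,0,0,-0.15],[0,0,0,0,0,0,-0.15],[0,0,0,0,0,0,-0.15],[0,0,0,0,0,0,-0.15]]'; python3 - <<'E'
from h import *
im,d,W=cloud('wrist'); save('w6',im)
o=ctrl.get_obs(); R=np.array(o['tcp_rot']);P=np.array(o['eef_pos']); print(P,o['opening'],np.round(o['joint_positions'],2))
z=W[...,2]; hsv=cv2.cvtColor(im,cv2.COLOR_RGB2HSV)
q=((W-P)@R)[(z>.121)&(z<.13)&(hsv[...,0]<18)&(hsv[...,1]>150)]
print(len(q),np.percentile(q,[1,50,99],axis=0),np.polyfit(q[:,0],q[:,1],1))
E
```

```text
time: 13.82
eef_pos: [0.5588, -0.1704, 0.2538]
tcp_rot: [[-0.902, 0.433, -0.001], [0.433, 0.902, 0.001], [0.001, 0.0, -1.0]]
wrist_force: [-0.7, -0.0, 0.1]
opening: 0.0364
grasp_force: 0.0
time: 14.48
eef_pos: [0.5603, -0.1699, 0.1848]
tcp_rot: [[-0.948, 0.319, 0.0], [0.319, 0.948, 0.0], [-0.0, 0.0, -1.0]]
wrist_force: [-0.4, -0.3, -0.4]
opening: 0.0361
grasp_force: 0.0
[ 0.56039267 -0.17017727  0.18506146] 0.036238151000996074 [ 0.15  0.49  0.1   1.75 -0.06  0.91  1.52]
4496 [[-0.06440495 -0.00579147  0.05912273]
 [ 0.0116227  -0.00031345  0.06073364]
 [ 0.06953379  0.00512233  0.06279651]] [-0.00033507 -0.00032423]
```

View pics/w6.png

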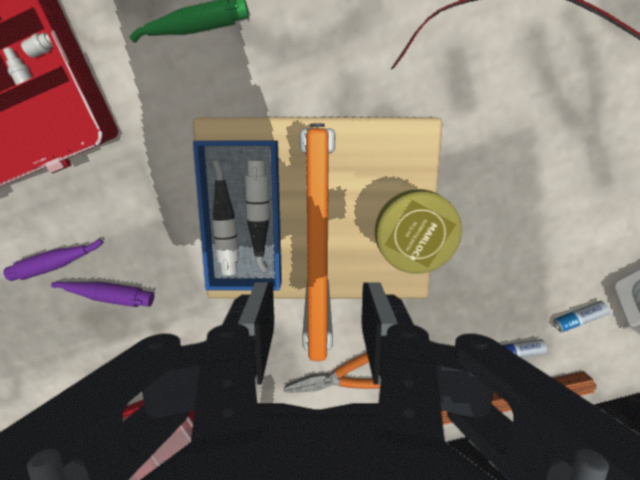

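The bar at (317,240) lies centred and aligned between the fingers, and the tin and plugs are in place. I descend and grip.

```bash
python3 -m jog '[[0,0,-0.5,0,0,0,-0.15],[0,0,-0.8,0,0,0,-0.15],[0,0,-0.8,0,0,0,-0.15],[0,0,-0.8,0,0,0,-0.15],[0,0,-0.7,0,0,0,-0.15],[0,0,-0.5,0,0,0,-0.15],[0,0,-0.3,0,0,0,-0.15],[0,0,0,0,0,0,-0.15],[0,0,0,0,0,0,-0.15]]' 30 && python3 -m jog '[[0,0,0,0,0,0,-0.4],[0,0,0,0,0,0,-0.55],[0,0,0,0,0,0,-0.65],[0,0,0,0,0,0,-0.72],[0,0,0,0,0,0,-0.8],[0,0,0,0,0,0,-1],[0,0,0,0,0,0,-1],[0,0,0,0,0,0,-1]]' 30 && python3 -m jog '[[0,0,0,0,0,0,-1],[0,0,0,0,0,0,-1],[0,0,0,0,0,0,-1],[0,0,0,0,0,0,-1]]' 100
```

```text
time: 15.28
eef_pos: [0.5599, -0.1708, 0.0965]
tcp_rot: [[-0.948, 0.32, 0.0], [0.32, 0.948, -0.0], [-0.0, -0.0, -1.0]]
wrist_force: [0.2, -0.5, -0.3]
opening: 0.0363
grasp_force: 0.0
time: 15.95
eef_pos: [0.5602, -0.1705, 0.0969]
tcp_rot: [[-0.948, 0.319, 0.001], [0.319, 0.948, 0.0], [-0.001, 0.0, -1.0]]
wrist_force: [-0.5, 2.3, 6.7]
opening: 0.0115
grasp_force: 29.7
time: 16.28
eef_pos: [0.5603, -0.1705, 0.0971]
tcp_rot: [[-0.948, 0.319, 0.001], [0.319, 0.948, 0.0], [-0.001, 0.0, -1.0]]
wrist_force: [-1.4, 1.9, 8.1]
opening: 0.0104
grasp_force: 97.8
```

Gripped at 98 N. I lift gently, a little first, and check the moment.

```bash
python3 -m jog '[[0,0,0.03,0,0,0,-1],[0,0,0.06,0,0,0,-1],[0,0,0.1,0,0,0,-1],[0,0,0.1,0,0,0,-1],[0,0,0.1,0,0,0,-1],[0,0,0.06,0,0,0,-1],[0,0,0.03,0,0,0,-1],[0,0,0,0,0,0,-1],[0,0,0,0,0,0,-1],[0,0,0,0,0,0,-1]]'; python3 - <<'E'
from h import *
o=ctrl.get_obs();print(o['wrist_force'],o['moment'],o['eef_pos'])
im,d,W=cloud('wrist')
z=W[...,2]; hsv=cv2.cvtColor(im,cv2.COLOR_RGB2HSV)
m=(z>.015)&(z<.045)&(hsv[...,0]>8)&(hsv[...,0]<22)&(hsv[...,1]>60)&(hsv[...,1]<150)&(np.hypot(W[...,0]-.56,W[...,1]+.17)<.12)
p=W[m];A=np.c_[p[:,:2]-[.56,-.17],np.ones(len(p))];print(len(p),np.linalg.lstsq(A,p[:,2],rcond=None)[0])
E
```

```text
time: 17.12
eef_pos: [0.5596, -0.1707, 0.1058]
tcp_rot: [[-0.948, 0.32, -0.0], [0.32, 0.948, 0.0], [0.0, -0.0, -1.0]]
wrist_force: [0.1, -0.2, -4.6]
opening: 0.0104
grasp_force: 97.5
[ 0.0848206  -0.17442972 -4.62761692] [ 0.05638595 -0.00819858 -0.0027365 ] [ 0.55964447 -0.17070176  0.10581728]
19288 [ 0.00333214 -0.00390933  0.02225653]
```

Level and off the bench (4.6 N). I raise it the rest of the way to about 10 cm.

```bash
python3 -m jog '[[0,0,0.05,0,0,0,-1],[0,0,0.1,0,0,0,-1],[0,0,0.2,0,0,0,-1],[0,0,0.3,0,0,0,-1],[0,0,0.35,0,0,0,-1],[0,0,0.4,0,0,0,-1],[0,0,0.4,0,0,0,-1],[0,0,0.4,0,0,0,-1],[0,0,0.4,0,0,0,-1],[0,0,0.4,0,0,0,-1],[0,0,0.4,0,0,0,-1],[0,0,0.35,0,0,0,-1]]' && python3 -m jog '[[0,0,0.3,0,0,0,-1],[0,0,0.25,0,0,0,-1],[0,0,0.15,0,0,0,-1],[0,0,0.08,0,0,0,-1],[0,0,0.03,0,0,0,-1],[0,0,0,0,0,0,-1],[0,0,0,0,0,0,-1],[0,0,0,0,0,0,-1],[0,0,0,0,0,0,-1],[0,0,0,0,0,0,-1],[0,0,0,0,0,0,-1],[0,0,0,0,0,0,-1]]'; python3 - <<'E'
from h import *
im,d,W=cloud('wrist'); save('w7',im)
z=W[...,2]; hsv=cv2.cvtColor(im,cv2.COLOR_RGB2HSV)
m=(z>.095)&(z<.135)&(hsv[...,0]>8)&(hsv[...,0]<22)&(hsv[...,1]>60)&(hsv[...,1]<150)&(np.hypot(W[...,0]-.56,W[...,1]+.17)<.12)
p=W[m];A=np.c_[p[:,:2]-[.56,-.17],np.ones(len(p))];print(len(p),np.linalg.lstsq(A,p[:,2],rcond=None)[0])
o=ctrl.get_obs();print(o['moment'],o['qd'])
E
```

```text
time: 18.17
eef_pos: [0.5598, -0.1707, 0.1819]
tcp_rot: [[-0.948, 0.32, 0.0], [0.32, 0.948, -0.0], [-0.0, 0.0, -1.0]]
wrist_force: [-0.7, 0.9, -4.6]
opening: 0.0105
grasp_force: 97.5
time: 19.17
eef_pos: [0.5597, -0.1707, 0.1971]
tcp_rot: [[-0.948, 0.32, -0.0], [0.32, 0.948, -0.0], [0.0, -0.0, -1.0]]
wrist_force: [1.3, 0.5, -4.4]
opening: 0.0104
grasp_force: 97.5
19378 [ 0.00299685 -0.00341189  0.11346689]
[0.01396579 0.0288971  0.00570177] [-9.90777072e-04 -4.91573805e-04  6.89425607e-04  9.81617954e-04
  1.23636409e-03 -1.49447427e-05  3.29028079e-03]
```

View pics/w7.png

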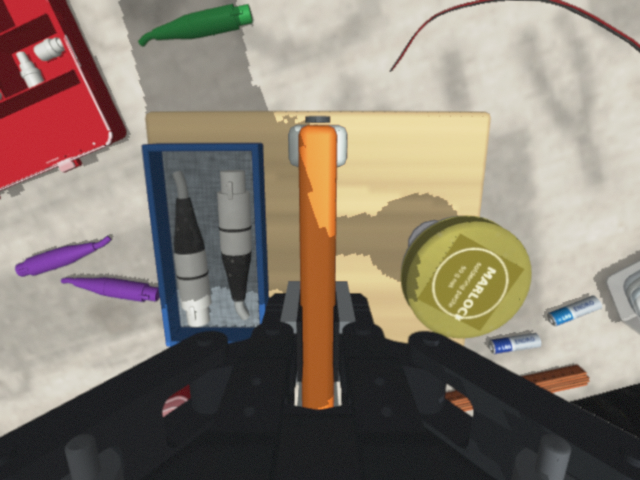

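The caddy is held level and still with its base top at 0.113 m (99 mm lift). The tin is on its pad at (470,275) and both plugs are in the tray at (190,250) and (235,245). I hand it in.

```bash
python3 -c "
from workcell import ctrl
print(ctrl.job_done())"
```

```text
the job is handed in; nothing more can be done
None
```

The job is handed in at about 19 s. The flux tin stands on the caddy's pad within about 1 mm of centre, and the arm is holding the caddy level and still by its bar, about 10 cm above its spot, with both plugs in the tray.

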